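# Load the parrot's foraging cube and click its door shut

## Task

Get the parrot's foraging cube ready: stand the wooden knot toy inside it, stem up on its crossed feet, lowering it gently until it is on (or within a few millimetres of) the cube's floor before letting go. Then push the cube's door shut, without slamming it, until it clicks fully home on its catch and stays shut by itself. Leave everything else on the shelf standing where it is.

Things in the scene. Friction and masses are not known exactly. Their poses are not given: they have to be found in the camera images.
- cube: Clear acrylic foraging cube with grey edge strips, 180 deep (x) x 240 wide (y) x 260 mm high, fixed to the shelf. Origin: centre of its underside. Its -x side is the doorway, facing roughly to the robot; z up. Walls and roof 6 mm, white floor plate 8 mm thick. Clear opening 228 mm wide, from 8 to 228 mm high or more. The roof and perch are in the way of a vertical tool.
- cube_floor (a point): Centre of the top surface of the cube's floor plate, 8 mm above the shelf; axes as the cube's.
- perch (a point): Middle of the round pine perch, 20 mm thick and 240 mm long along the cube's y, clamped on the roof's front edge: its axis is 16 mm in front of the doorway plane, 270 mm above the shelf.
- door (a joint): Angle of the cube's clear door (rad): 0 = shut on its catch, grows as the free edge swings out towards the robot and the cube's left (+y), to 2.0. Panel with white edge strips, 226 wide x 242 high (10 to 252 mm above the shelf) x 8 mm thick, hinged upright at the cube's left front corner. The sprung roller catch is met at 0.09 rad; past its hump at 0.035 (5 to 8 N) it draws the door to 0.
- door_hinge (a point): Point of the door's outer face at the hinge axis (the axis is 4 mm behind it), 120 mm above the shelf. The axes turn with the door: -x is the outward normal of the outer face, -y runs along the door from hinge to free edge, z up.
- door_edge (a point): Point on the door's outer face at its free edge, 226 mm from the hinge, 120 mm above the shelf, axes as door_hinge. A steel knob, 16 mm thick, stands 16 mm out of the outer face 15 mm from this edge at height 125 mm; a striker pin stands 37 mm out of the inner face 28 mm from the edge, 225 mm above the shelf.
- knot: Wooden knot toy of plain pine: two square bars 60 x 22 x 22 mm crossing flat (along its x and y) as feet, with a round upright stem 24 mm in diameter in the middle, top at 70 mm. Origin: centre of the underside; z up along the stem. 0.06 to 0.13 kg. Grip the stem above the feet (30 to 68 mm high).
- cup: Glazed ceramic cup, 68 mm across, 70 mm high; origin centre of underside. Bystander.
- bell: Steel bell standing mouth down, 60 mm across, 60 mm high; origin centre of underside. Bystander.
- spool: Pine spool, 52 mm across, 54 mm high; origin centre of underside. Bystander.
- mister: White plastic bottle, 60 mm across, 170 mm high; origin centre of underside. Bystander.
- woodring: Flat pine ring, 70 mm across, 14 mm high; origin centre of underside. Bystander.
Mind the look-alikes: they are no part of the job. What is shaped like the knot but orange or purple is not meant.

How it is judged:
By the outcome, as a careful person would: the job done as asked, in the order asked, and still so for the second after the job is handed in, with the robot touching nothing.
It also fails if it takes over 72 s, if anything falls off the work surface, if the arm or the gripper's body presses on something with over 40 N, if the wrist force passes 120 N, or if a joint passes its speed limit or range.

## Robot

A 6-joint arm with a two-finger parallel gripper is mounted at the origin on the work surface. World frame = base frame: x ahead of the robot, y to its left, z up, the work surface at z = 0. Lengths are in m, angles in degrees, forces in N, time in s.
With the tool pointing down it reaches from about 0.3 to 0.75 m from the base axis. Payload 8.5 kg.
Tool frame: the origin (TCP) lies midway between the tips of the shut fingers; the grasp point (between the pads) lies 19 mm behind it (env.grasp_offset is the distance from the TCP to the grasp point, in m); z points along the fingers, y is the line along which they close (so a half turn about z gives the same grasp; the last joint's range is limited). The gripper opens to 85 mm and grips with 20 to 120 N. Pads are 22 mm wide; open, the fingers measure 114 mm over their backs; the gripper's body (76 mm by 85 mm) begins 54 mm behind the grasp point. The pads swing forward as they close: fully open they stand 13 mm farther back than shut.
Start: joints at [-80.575, 21.807, 74.336, -0, 83.858, -12.336], TCP at [0.204, -0.511, 0.231] pointing down, gripper open.
Joint ranges: [-178.18, 178.18], [-50.72, 133.34], [12.68, 142.11], [-81.47, 261.47], [9.98, 163.14], [-165.26, 165.26]. Speed limits (degrees/s): [136.94, 136.94, 180, 180, 180, 180].

## Interface

Orientations are given as a 3x3 rotation matrix whose columns are the frame's x, y, z axes.
In Python, from rig import env gives the robot as it stands.
- The arm moves only by the tool servo_tool, never from a script. Its argument "deltas" is text: rows parted by semicolons, each of 7 numbers parted by spaces: the opening, from 0 (shut) to 1 (fully open), then the shift along the tool's x, y, z in mm, then the turn, a rotation vector about the tool's x, y, z in rad. A call has 1 to 8 rows; each row shifts and turns the commanded pose from where the row before left it, along the tool's axes as they then stand; what a row does not reach is not made up. A row lasts 1/12 s, in which the tool goes at most 41.7 mm and 7.16 degrees, less where a joint would pass 70% of its speed; a pose out of reach is approached as far as the arm can. A call is refused whole if a number of a shift passes 41.7 or a number of a turn 0.125, either way. A call with a gripper value outside its range is refused whole. The fingers move at their own pace and stop on an object; "newtons" is the grip in N (left out, the last holds). Time passes only in rows, so rows that do not move let the fingers close. It gives the time, the measured TCP pose, the force, the opening and the grip force at its end, in the units of the state.
- env.observe(): the state, without advancing time (a new reading comes with each control period).
- env.get_image(name): name is "scene" or "top"; returns a dict with "img" (400x640x3 uint8, red, green, blue), "depth" (400x640 float32, m along the optical axis (not along the pixel's ray), 0 where there is no reading), "camera_matrix" (3x3 intrinsics, pixels), "D" ([k1, k2, p1, p2, k3] as OpenCV has them; the pictures are not rectified), "world_to_cam" (4x4, takes a point from world to camera coordinates). Camera axes: x right, y down, z forward; pixel columns grow to the right and rows downward; lengths in m; the calibration is good to about 2 mm. A picture is of the moment at which its call begins.
- env.close_job(): hands the job in; it is judged then, once.
Trained networks look in a picture, given as the dict that the camera call returned (one of the last four; its "shot" number tells which), for a name from the list of things; names that differ only in an ending like _2 or _b are one class to them, and where a whole thing is asked for, a point or a joint stands for the part that bears it (a point fixed in the world has none). Each returns a list of dicts, best first, with "conf" (0 to 1); they miss things now and then, are a little off and sometimes report something else, mostly with a low value. They report only what shows in the picture. A call takes as long as a camera call. They do not tell look-alikes from the thing itself.
- env.spot_in(name, picture): "bbox" ([centre column, centre row, width, height] in pixels, round what is visible of it).
- env.spot_point(name, picture): "uv" ([column, row] in pixels: a listed point, or the origin of a listed thing).
The state is a dict: "time_s": time; "q": joint angles; "qvel": joint speeds; "joint_efforts": joint torques, N m; "position": TCP position; "tool_rot": TCP orientation; "ft_force": force on the tool from outside, world axes, zero at the start; "wrist_torque": the same for the moment, N m; "grip_width": finger opening in m; "gripper_force": force on a finger pad.
Only numpy, scipy, OpenCV 4.12 (cv2) and the standard library are available. Lean on these libraries where they do the work, as an engineer would, in place of code of your own. Each camera call takes 0.05 s, during which the arm holds its last target. There are 200 camera calls.

## Working session

There is one attempt and no reset: what is moved stays moved. The work goes in short steps, Python scripts to look and compute and a tool call to move; the robot and the scene stay as the last step left them, time stands still between calls to the robot, and variables do not carry over. Pictures are saved under pics/ and viewed, at most 10 in all, crops included, and the job is handed in when it is done.

Besides the shell and the picture viewer there is one more tool, called after "Request:" as name(argument=value, ...) on one line, values as JSON. servo_tool: Moves the arm, as the interface text tells. Its arguments: {"type":"object","properties":{"deltas":{"type":"string"},"newtons":{"type":"number"}},"required":["deltas"]}

```bash
mkdir -p pics; ls
cat > h.py <<'E'
import numpy as np, cv2
from rig import env
def ray(p,uv):
    K,D,T=np.array(p["camera_matrix"]),np.array(p["D"]),np.array(p["world_to_cam"])
    n=cv2.undistortPoints(np.array([[uv]],float),K,D)[0,0]
    R,t=T[:3,:3],T[:3,3]
    return -R.T@t, R.T@np.array([n[0],n[1],1.])
def at_z(p,uv,z):
    o,d=ray(p,uv); return o+d*(z-o[2])/d[2]
def at_depth(p,uv):
    o,d=ray(p,uv); return o+d*p["depth"][int(round(uv[1])),int(round(uv[0]))]
def tri(a,b):
    A=np.zeros((3,3));y=np.zeros(3)
    for p,uv in (a,b):
        o,d=ray(p,uv);d=d/np.linalg.norm(d);M=np.eye(3)-np.outer(d,d);A+=M;y+=M@o
    return np.linalg.solve(A,y)
def proj(p,X):
    T=np.array(p["world_to_cam"]);r=cv2.Rodrigues(T[:3,:3])[0]
    return cv2.projectPoints(np.array(X,float).reshape(-1,1,3),r,T[:3,3],np.array(p["camera_matrix"]),np.array(p["D"]))[0][:,0]
E
cat > a.py <<'E'
from h import *
np.set_printoptions(precision=3,suppress=True)
P={n:env.get_image(n) for n in("scene","top")}
for n,p in P.items():
    cv2.imwrite(f"pics/{n}1.png",p["img"][...,::-1])
    print(n,"cam at",ray(p,(320,200)))
    for t in["cube","cube_floor","perch","door_hinge","door_edge","knot","cup","bell","spool","mister","woodring"]:
        for r in env.spot_point(t,p)[:4]:
            print(n,t,np.round(r["uv"],1),round(r["conf"],2),at_z(p,r["uv"],dict(cube_floor=.008,perch=.27,door_hinge=.12,door_edge=.12).get(t,0)))
s=env.observe();print(s["time_s"],s["position"],s["tool_rot"])
E
python3 a.py
```

```text
pics
scene cam at (array([ 0.351, -0.252,  1.131]), array([ 0.196,  0.238, -0.951]))
scene cube [342.9 163.4] 0.78 [0.724 0.086 0.   ]
scene cube_floor [337.9 163. ] 0.67 [0.709 0.095 0.008]
scene perch [319.3 146.4] 0.93 [0.616 0.08  0.27 ]
scene door_hinge [293.2 143. ] 0.92 [0.606 0.196 0.12 ]
scene door_hinge [380.1 318.8] 0.67 [ 0.484 -0.354  0.12 ]
scene door_edge [233.2 190.2] 0.66 [0.377 0.179 0.12 ]
scene knot [400.8 293.8] 0.82 [ 0.595 -0.35   0.   ]
scene knot [324.3 339.3] 0.64 [ 0.335 -0.311  0.   ]
scene knot [376.8 321.6] 0.62 [ 0.487 -0.366  0.   ]
scene knot [403.8 345.1] 0.61 [ 0.506 -0.464  0.   ]
scene cup [338.9 256. ] 0.81 [ 0.519 -0.148  0.   ]
scene cup [269. 100.] 0.4 [0.669 0.439 0.   ]
scene bell [389.8 264.3] 0.81 [ 0.627 -0.263  0.   ]
scene spool [389.5 210.2] 0.62 [ 0.74  -0.132  0.   ]
scene mister [270.9 103.7] 0.64 [0.666 0.422 0.   ]
scene woodring [239.7 124.2] 0.6 [0.532 0.421 0.   ]
top cam at (array([ 0.481, -0.01 ,  1.489]), array([ 0.06 ,  0.013, -0.998]))
top perch [293.8 181.8] 0.68 [0.605 0.082 0.27 ]
top perch [363.  214.5] 0.2 [ 0.517 -0.118  0.27 ]
top door_hinge [258.2 186.6] 0.74 [0.602 0.207 0.12 ]
top door_edge [261.3 255.4] 0.81 [0.382 0.189 0.12 ]
top knot [428.3 224.6] 0.74 [ 0.496 -0.37   0.   ]
top knot [407.3 269.2] 0.71 [ 0.34 -0.3   0.  ]
top knot [425.6 197.2] 0.67 [ 0.591 -0.36   0.   ]
top knot [455.4 221.2] 0.58 [ 0.51  -0.466  0.   ]
top cup [364.2 217.3] 0.64 [ 0.515 -0.146  0.   ]
top bell [395.  181.9] 0.79 [ 0.642 -0.251  0.   ]
top spool [357.4 150.7] 0.64 [ 0.748 -0.117  0.   ]
top mister [201.2 167.7] 0.87 [0.674 0.432 0.   ]
top woodring [203.6 208.6] 0.48 [0.53  0.416 0.   ]
1.2 [ 0.204 -0.511  0.231] [[ 0.929  0.371  0.   ]
 [ 0.371 -0.929 -0.   ]
 [ 0.     0.    -1.   ]]
```

View pics/scene1.png

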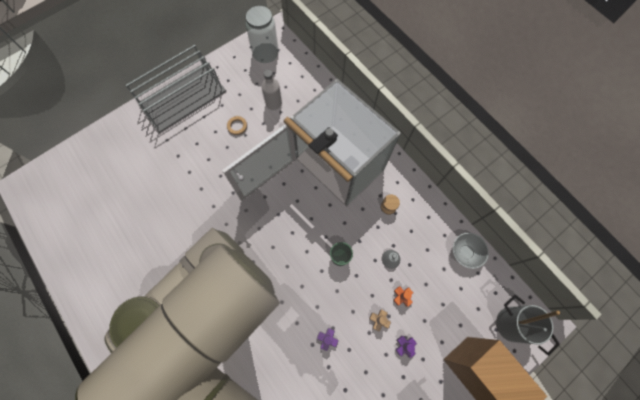

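View pics/top1.png

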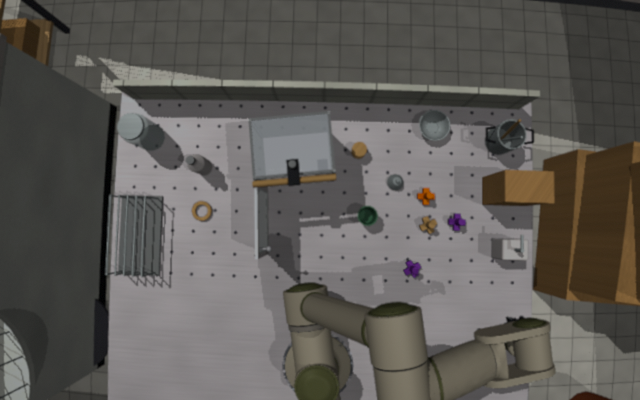

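Candidates for the knot:

| Candidate | scene px | top px |
|---|---|---|
| orange | (403,296) | (426,197) |
| purple | (328,339) | (412,268) |
| purple | (405,346) | (457,221) |
| plain pine | (380,320) | (428,225) |

I choose the pine one. The door stands about 85° open. I'll check the choice in one close crop and measure the cube.

```bash
cat > b.py <<'E'
from h import *
np.set_printoptions(precision=3,suppress=True)
s,t=env.get_image("scene"),env.get_image("top")
a=cv2.resize(s["img"][290:350,345:425],None,fx=5,fy=5)
b=cv2.resize(t["img"][195:255,395:475],None,fx=5,fy=5)
c=cv2.resize(t["img"][100:265,240:350],None,fx=2.7,fy=1.8*.99)
c=cv2.resize(t["img"][105:265,240:347],(400,600))
cv2.imwrite("pics/crop1.png",np.hstack([np.vstack([a,b]),c])[...,::-1])
def top2(n,i): return [np.array(r["uv"]) for r in env.spot_point(n,i)]
ks,kt=top2("knot",s),top2("knot",t)
pick=lambda L,c:min(L,key=lambda u:np.hypot(*(u-c)))
u,v=pick(ks,(378,321)),pick(kt,(428,225))
print("knot origin",u,v,tri((s,u),(t,v)))
for n in("perch","door_hinge","door_edge"):
    A,B=top2(n,s),top2(n,t)
    if A and B: print(n,tri((s,A[0]),(t,B[0])))
# point cloud of knot tops by depth
for p,c in((s,(380,319)),(t,(428,224))):
    pts=np.array([at_depth(p,(x,y)) for x in range(c[0]-16,c[0]+17) for y in range(c[1]-16,c[1]+17)])
    q=pts[pts[:,2]>.055]; print("stem top",len(q),q.mean(0),q.max(0),"floor",np.median(pts[:,2]))
    q=pts[pts[:,2]>.015]; print("all",q.min(0),q.max(0))
E
python3 b.py
```

```text
knot origin [377.7 321.6] [426.9 226.9] [ 0.489 -0.368 -0.006]
perch [0.603 0.084 0.284]
door_hinge [0.606 0.206 0.094]
door_edge [0.381 0.183 0.132]
stem top 65 [ 0.486 -0.359  0.135] [ 0.506 -0.252  1.131] floor 0.000766005383716184
all [ 0.351 -0.395  0.015] [ 0.563 -0.252  1.131]
stem top 47 [ 0.497 -0.357  0.098] [ 0.508 -0.01   1.489] floor 0.0005679451411708669
all [ 0.467 -0.396  0.015] [ 0.525 -0.01   1.489]
```

View pics/crop1.png

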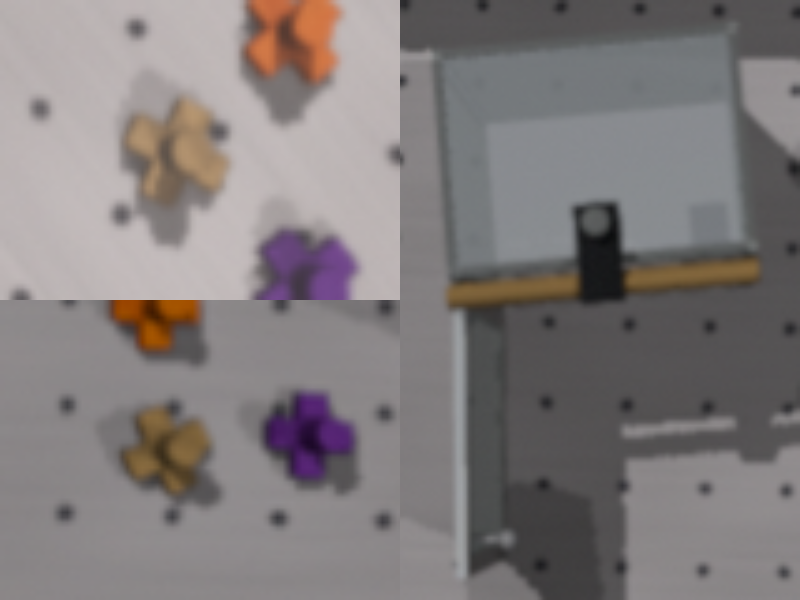

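The crop confirms the plain pine knot, upright, at scene (379,321) and top (428,224), clear of the orange and purple ones. The perch ends are at top (253.4,184.2) and (335.5,177). The door's top strip runs from (256,188) to (257,258).

```bash
cat > c.py <<'E'
from h import *
np.set_printoptions(precision=4,suppress=True)
s,t=env.get_image("scene"),env.get_image("top")
for p,c in((s,(380,319)),(t,(428,224))):
    pts=np.array([at_depth(p,(x,y)) for x in range(c[0]-16,c[0]+17) for y in range(c[1]-16,c[1]+17) if p["depth"][y,x]>0])
    q=pts[pts[:,2]>.06]; print("stem top",len(q),np.median(q,0),q.min(0),q.max(0))
    q=pts[(pts[:,2]>.014)]; print("all",q.min(0),q.max(0))
a,b=at_z(t,(253.4,184.2),.27),at_z(t,(335.5,177.),.27)
m=(a+b)/2;d=a-b;print("perch",a,b,m,np.linalg.norm(d),"yaw",np.degrees(np.arctan2(-d[0],d[1])))
# perch: orange pixels in depth
def cloud(p,x0,x1,y0,y1):
    g=[(x,y) for x in range(x0,x1) for y in range(y0,y1) if p["depth"][y,x]>0]
    return np.array([at_depth(p,k) for k in g]),np.array([p["img"][y,x] for x,y in g]).astype(int)
for p,r in((t,(245,345,165,200)),(s,(275,360,110,185))):
    P,C=cloud(p,*r); k=(C[:,0]-C[:,2]>45)&(P[:,2]>.25)&(P[:,2]<.3); q=P[k][:,:2]
    if len(q)>5:
        l=cv2.fitLine(q.astype(np.float32),cv2.DIST_HUBER,0,.01,.01).ravel(); tt=(q-l[2:])@l[:2]
        print("perch depth",len(q),l,l[2:]+l[:2]*(tt.min()+tt.max())/2,np.ptp(tt),P[k][:,2].max(),"yaw",np.degrees(np.arctan2(l[1],l[0]))-90)
h,e=at_z(t,(256,187.7),.252),at_z(t,(256.6,258.3),.252)
print("door",h,e,np.linalg.norm(e-h),np.degrees(np.arctan2(e[1]-h[1],e[0]-h[0])))
for p,r in((t,(250,275,186,265)),(s,(218,300,120,200))):
    P,C=cloud(p,*r);k=(P[:,2]>.06)&(P[:,2]<.256)&(P[:,0]<.59);q=P[k];print("door cloud",len(q))
    if len(q)>9:
        l=cv2.fitLine(q[:,:2].astype(np.float32),cv2.DIST_HUBER,0,.01,.01).ravel();print(l,q.min(0),q.max(0),np.degrees(np.arctan(l[1]/l[0])))
E
python3 c.py
```

```text
stem top 60 [ 0.4949 -0.3658  0.0699] [ 0.4841 -0.376   0.0612] [ 0.5064 -0.3555  0.0736]
all [ 0.4657 -0.3953  0.0144] [ 0.563  -0.3376  0.0736]
stem top 45 [ 0.4973 -0.3651  0.0694] [ 0.4874 -0.3775  0.0602] [ 0.5076 -0.354   0.0753]
all [ 0.467  -0.3952  0.0152] [ 0.525  -0.3343  0.0753]
perch [0.5951 0.1975 0.27  ] [ 0.622 -0.037  0.27 ] [0.6085 0.0802 0.27  ] 0.23603906751919507 yaw 6.550861901497704
perch depth 346 [ 0.1126 -0.9936  0.61    0.0785] [0.6097 0.081 ] 0.23495963361535221 0.28449198945070653 yaw -173.53693
perch depth 380 [ 0.1136 -0.9935  0.6082  0.0712] [0.6072 0.0796] 0.23699434066017144 0.2833604003899698 yaw -173.47934
door [0.5868 0.1925 0.252 ] [0.3829 0.1834 0.252 ] 0.2040341961075343 -177.43076487985465
door cloud 819
[0.999  0.0443 0.4838 0.1847] [0.3834 0.1459 0.0607] [0.5899 0.1955 0.256 ] 2.5401063
door cloud 2213
[0.999  0.0455 0.4716 0.1851] [0.3786 0.145  0.06  ] [0.59   0.1981 0.2558] 2.609224
```

```bash
cat > g.py <<'E'
# usage: g.py x y z heading pitch -> remaining shift in tool axes (mm, present axes) and rotvec
import sys
from h import *
from scipy.spatial.transform import Rotation as R
def goalR(h,p):
    h,p=np.radians([h,p]); f=np.array([np.cos(h),np.sin(h),0]); y=np.array([np.sin(h),-np.cos(h),0])
    z=np.cos(p)*f-np.sin(p)*np.array([0,0,1]); return np.column_stack([np.cross(y,z),y,z])
if __name__=="__main__":
    np.set_printoptions(precision=3,suppress=True)
    x,y,z,h,p=map(float,sys.argv[1:6]); s=env.observe(); T=np.array(s["tool_rot"]); G=goalR(h,p)
    d=np.array([x,y,z])-s["position"]
    print("t",s["time_s"],"pos",np.array(s["position"]),"F",np.array(s["ft_force"]),"w",s["grip_width"],"q",np.array(s["q"]))
    print("shift mm now-axes",T.T@d*1e3,"goal-axes",G.T@d*1e3,"rotvec",R.from_matrix(T.T@G).as_rotvec())
E
python3 g.py .43 -.3735 .0965 6.5 35
```

```text
t 1.8 pos [ 0.204 -0.511  0.231] F [ 0.462  0.154 -0.61 ] w 0.08538825188647373 q [-80.575  21.805  74.335  -0.001  83.858 -12.334]
shift mm now-axes [260.889 -43.695 134.837] goal-axes [  27.309 -110.813  274.095] rotvec [-0.128  0.954  0.246]
```

Request:
servo_tool(deltas="0.8 0 0 0 0 0 0.089; 0.8 0 0 0 0 0 0.089; 0.8 0 0 0 0 0 0.089; 0.8 0 0 0 0 0.12 0; 0.8 0 0 0 0 0.12 0; 0.8 0 0 0 0 0.12 0; 0.8 0 0 0 0 0.12 0; 0.8 0 0 0 0 0.12 0", newtons=40)

```text
time_s: 2.47
position: [0.2037, -0.5112, 0.2323]
tool_rot: [[0.817, 0.112, 0.566], [0.094, -0.994, 0.061], [0.569, 0.003, -0.822]]
ft_force: [0.6, -0.2, -1.0]
grip_width: 0.0684
gripper_force: 0.0
```

Request:
servo_tool(deltas="0.8 0 0 0 0 0.12 0; 0.8 0 0 0 0 0.12 0; 0.8 0 0 0 0 0.12 0; 0.8 0 0 0 0 0 0; 0.8 0 0 0 0 0 0")

```text
time_s: 2.88
position: [0.2032, -0.5111, 0.2306]
tool_rot: [[0.572, 0.111, 0.812], [0.062, -0.994, 0.092], [0.818, -0.002, -0.576]]
ft_force: [0.4, -0.5, 0.5]
grip_width: 0.0685
gripper_force: 0.0
```

```bash
python3 g.py .43 -.3735 .0965 6.5 35
```

```text
t 2.8833 pos [ 0.203 -0.511  0.231] F [ 0.413 -0.476  0.5  ] w 0.06851870526165905 q [-103.337   26.457   86.597   50.322   91.687  -29.848]
shift mm now-axes [  28.77  -111.224  274.122] goal-axes [  28.38  -111.005  274.251] rotvec [ 0.     0.003 -0.003]
```

Request:
servo_tool(deltas="0.8 3.6 -13.9 34.3 0 0 0; 0.8 3.6 -13.9 34.3 0 0 0; 0.8 3.6 -13.9 34.3 0 0 0; 0.8 3.6 -13.9 34.3 0 0 0; 0.8 3.6 -13.9 34.3 0 0 0; 0.8 3.6 -13.9 34.3 0 0 0; 0.8 3.6 -13.9 34.3 0 0 0; 0.8 3.6 -13.9 34.3 0 0 0")

```text
time_s: 3.55
position: [0.4331, -0.372, 0.0979]
tool_rot: [[0.571, 0.115, 0.812], [0.069, -0.993, 0.092], [0.818, 0.004, -0.576]]
ft_force: [0.8, -0.4, 0.3]
grip_width: 0.0682
gripper_force: 0.0
```

Request:
servo_tool(deltas="0.8 0 0 0 0 0 0; 0.8 0 0 0 0 0 0; 0.8 0 0 0 0 0 0")

```text
time_s: 3.8
position: [0.4317, -0.3735, 0.0985]
tool_rot: [[0.57, 0.115, 0.814], [0.068, -0.993, 0.092], [0.819, 0.003, -0.574]]
ft_force: [0.6, -0.1, 0.9]
grip_width: 0.0685
gripper_force: 0.0
```

```bash
python3 g.py .511 -.364 .039 6.5 35
```

```text
t 3.8 pos [ 0.432 -0.373  0.099] F [ 0.574 -0.124  0.941] w 0.06845969329888597 q [-75.737  32.937 106.888  70.615  59.296 -42.208]
shift mm now-axes [-2.849 -0.515 99.583] goal-axes [-2.933 -0.429 99.581] rotvec [0.001 0.001 0.003]
```

Request:
servo_tool(deltas="0.8 -1 0 20 0 0 0; 0.8 -1 0 20 0 0 0; 0.8 -1 0 20 0 0 0; 0.8 0 0 15 0 0 0; 0.8 0 0 13 0 0 0; 0.8 0 0 12 0 0 0; 0.8 0 0 0 0 0 0; 0.8 0 0 0 0 0 0")

```text
time_s: 4.47
position: [0.5108, -0.3644, 0.038]
tool_rot: [[0.57, 0.113, 0.814], [0.065, -0.994, 0.092], [0.819, 0.001, -0.574]]
ft_force: [-0.0, -0.5, -0.3]
grip_width: 0.0685
gripper_force: 0.0
```

```bash
python3 g.py .511 -.364 .039 6.5 35
python3 - <<'E'
from h import *
s=env.get_image("scene");t=env.get_image("top")
a=cv2.resize(s["img"][270:370,310:443],(400,300));b=cv2.resize(t["img"][175:275,360:493],(400,300))
cv2.imwrite("pics/g1.png",np.hstack([a,b])[...,::-1])
E
```

```text
t 4.4667 pos [ 0.511 -0.364  0.038] F [-0.026 -0.52  -0.294] w 0.06847232033260964 q [-66.021  41.703 102.824  80.409  52.398 -45.733]
shift mm now-axes [ 0.985 -0.333 -0.417] goal-axes [ 0.985 -0.334 -0.417] rotvec [ 0.001 -0.     0.   ]
```

View pics/g1.png

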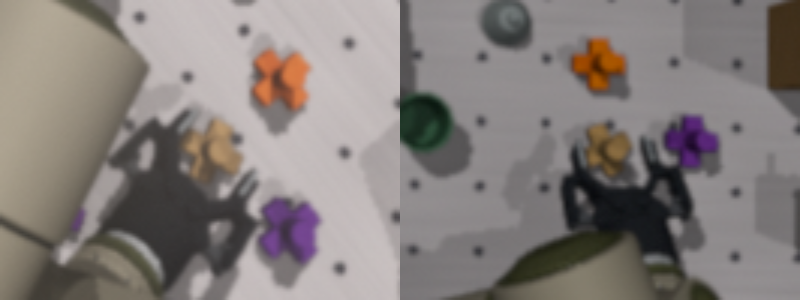

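The open fingers straddle the pine stem: tips at crop (578,160) and (650,155), stem at (617,148). They are clear of the purple knot, so I close.

Request:
servo_tool(deltas="0 1 0 0 0 0 0; 0 0 0 0 0 0 0; 0 0 0 0 0 0 0; 0 0 0 0 0 0 0; 0 0 0 0 0 0 0; 0 0 0 0 0 0 0; 0 0 0 0 0 0 0; 0 0 0 0 0 0 0", newtons=40)

```text
time_s: 5.23
position: [0.5114, -0.3642, 0.0388]
tool_rot: [[0.57, 0.112, 0.814], [0.065, -0.994, 0.092], [0.819, 0.0, -0.573]]
ft_force: [-4.2, -1.3, 4.2]
grip_width: 0.0225
gripper_force: 39.2
```

Request:
servo_tool(deltas="0 8.2 0 -5.7 0 0 0; 0 16.4 0 -11.5 0 0 0; 0 16.4 0 -11.5 0 0 0; 0 16.4 0 -11.5 0 0 0; 0 16.4 0 -11.5 0 0 0; 0 16.4 0 -11.5 0 0 0; 0 0 0 0 0 0 0; 0 0 0 0 0 0 0")

```text
time_s: 5.9
position: [0.5114, -0.3639, 0.1488]
tool_rot: [[0.57, 0.113, 0.814], [0.066, -0.994, 0.092], [0.819, 0.001, -0.574]]
ft_force: [0.1, 0.9, -2.3]
grip_width: 0.0227
gripper_force: 39.5
```

```bash
python3 g.py .45 .03 .12 6.5 35
python3 - <<'E'
from h import *
s=env.get_image("scene");t=env.get_image("top")
a=cv2.resize(s["img"][270:370,310:443],(400,300));b=cv2.resize(t["img"][175:275,360:493],(400,300))
cv2.imwrite("pics/g2.png",np.hstack([a,b])[...,::-1])
E
```

```text
t 5.9 pos [ 0.511 -0.364  0.149] F [ 0.092  0.897 -2.318] w 0.02269496434322702 q [-65.932  29.838  98.806  69.421  56.492 -26.879]
shift mm now-axes [ -32.586 -398.332    2.707] goal-axes [ -32.965 -398.298    3.082] rotvec [0.001 0.    0.001]
```

View pics/g2.png

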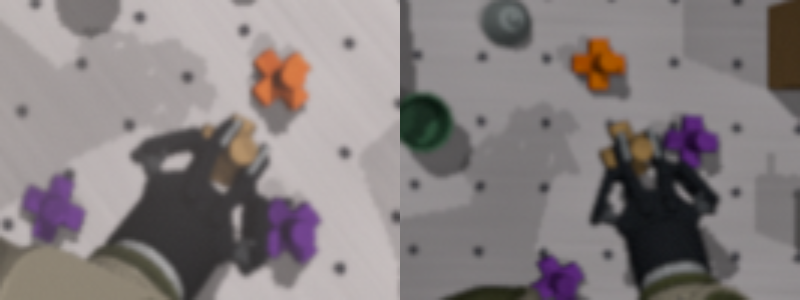

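```bash
python3 g.py .505 .023 .15 6.5 35
```

```text
t 6.0 pos [ 0.511 -0.364  0.147] F [ 0.737  0.105 -0.911] w 0.022787134033718525 q [-65.938  29.96   98.867  69.426  56.494 -26.878]
shift mm now-axes [  23.145 -384.776   29.553] goal-axes [  23.766 -384.757   29.311] rotvec [-0.001  0.001 -0.002]
```

Request:
servo_tool(deltas="0 1.5 -16 1.9 0 0 0; 0 1.5 -25 1.9 0 0 0; 0 1.5 -25 1.9 0 0 0; 0 1.5 -25 1.9 0 0 0; 0 1.5 -25 1.9 0 0 0; 0 1.5 -25 1.9 0 0 0; 0 1.5 -25 1.9 0 0 0; 0 1.5 -25 1.9 0 0 0")

```text
time_s: 6.67
position: [0.5085, -0.1708, 0.1484]
tool_rot: [[0.572, 0.112, 0.813], [0.063, -0.994, 0.093], [0.818, -0.002, -0.575]]
ft_force: [0.5, 0.5, -1.5]
grip_width: 0.0227
gripper_force: 39.5
```

Request:
servo_tool(deltas="0 1.5 -25 1.9 0 0 0; 0 1.5 -25 1.9 0 0 0; 0 1.5 -25 1.9 0 0 0; 0 1.5 -25 1.9 0 0 0; 0 1.5 -25 1.9 0 0 0; 0 1.5 -25 1.9 0 0 0; 0 1.5 -25 1.9 0 0 0; 0 1.5 -18 1.9 0 0 0")

```text
time_s: 7.33
position: [0.5053, 0.0237, 0.1493]
tool_rot: [[0.573, 0.113, 0.811], [0.064, -0.994, 0.093], [0.817, -0.001, -0.577]]
ft_force: [-0.0, -0.7, -1.7]
grip_width: 0.0229
gripper_force: 39.5
```

Request:
servo_tool(deltas="0 0 0 0 0 0 0; 0 0 0 0 0 0 0; 0 0 0 0 0 0 0")

```text
time_s: 7.58
position: [0.5066, 0.0214, 0.1502]
tool_rot: [[0.571, 0.112, 0.813], [0.064, -0.994, 0.092], [0.818, -0.0, -0.575]]
ft_force: [-0.3, -0.4, -1.2]
grip_width: 0.0227
gripper_force: 39.5
```

```bash
python3 g.py .516 .0245 .075 6.5 35;python3 - <<'E'
from h import *
np.set_printoptions(precision=4,suppress=True)
s=env.get_image("scene");t=env.get_image("top")
a=cv2.resize(s["img"][80:280,190:457],(400,300));b=cv2.resize(t["img"][120:320,220:487],(400,300))
cv2.imwrite("pics/g3.png",np.hstack([a,b])[...,::-1])
for n,p in(("s",s),("t",t)):print(n,[(np.round(r["uv"],1),round(r["conf"],2)) for r in env.spot_point("knot",p)])
E
```

```text
t 7.5833 pos [0.507 0.021 0.15 ] F [-0.272 -0.4   -1.247] w 0.022661199701128242 q [-23.732  16.791 128.045 120.987  28.691 -52.868]
shift mm now-axes [-55.944  -1.978  51.172] goal-axes [-56.018  -1.993  51.091] rotvec [ 0.001  0.001 -0.001]
s [(array([405.5, 345.4]), 0.67), (array([294.9, 210.2]), 0.6), (array([328.2, 339.9]), 0.6), (array([401.2, 292.1]), 0.56)]
t [(array([456. , 223.4]), 0.79), (array([314.9, 220.8]), 0.58), (array([425.7, 193.8]), 0.55), (array([410.6, 271.1]), 0.51)]
```

View pics/g3.png

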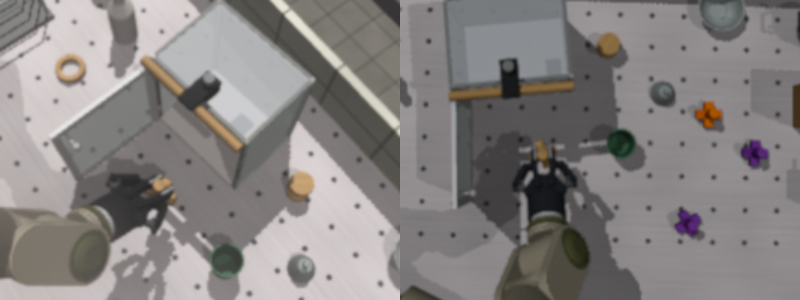

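The knot is held upright near scene (295,210). The door pin is well to the side and the bystanders are unmoved. I go down in front of the doorway.

Request:
servo_tool(deltas="0 -14 -0.5 13 0 0 0; 0 -14 -0.5 13 0 0 0; 0 -14 -0.5 13 0 0 0; 0 -14 -0.5 13 0 0 0; 0 0 0 0 0 0 0; 0 0 0 0 0 0 0; 0 0 0 0 0 0 0")

```text
time_s: 8.37
position: [0.5169, 0.0247, 0.0759]
tool_rot: [[0.569, 0.112, 0.814], [0.064, -0.994, 0.092], [0.82, 0.0, -0.573]]
ft_force: [0.3, -0.2, -1.0]
grip_width: 0.023
gripper_force: 39.6
```

```bash
python3 g.py .7147 .0472 .072 6.5 35;python3 - <<'E'
from h import *
np.set_printoptions(precision=4,suppress=True)
s=env.get_image("scene");t=env.get_image("top")
# knot points: pine-coloured pixels near the gripper
for p,c in((s,(297,208)),(t,(316,220))):
    g=[(x,y) for x in range(c[0]-22,c[0]+23) for y in range(c[1]-22,c[1]+23) if p["depth"][y,x]>0 and int(p["img"][y,x,0])-int(p["img"][y,x,2])>35]
    q=np.array([at_depth(p,k) for k in g]);print(len(q),q.min(0),q.max(0),np.median(q,0)); h=q[q[:,2]>q[:,2].max()-.008];print("top",h.mean(0))
E
```

```text
t 8.3667 pos [0.517 0.025 0.076] F [ 0.252 -0.207 -0.986] w 0.023016411940561563 q [-22.296  31.292 131.588 142.747  40.61  -77.442]
shift mm now-axes [110.867  -0.145 165.44 ] goal-axes [110.98    0.061 165.364] rotvec [ 0.001 -0.001 -0.001]
78 [ 0.4834 -0.0046  0.0554] [0.5286 0.0402 0.1117] [0.5031 0.0237 0.1057]
top [0.4999 0.0232 0.1074]
63 [0.4775 0.0151 0.0522] [0.5271 0.0369 0.1125] [0.5032 0.0253 0.1047]
top [0.5    0.0233 0.1074]
```

Request:
servo_tool(deltas="0 6 0 9 0 0 0; 0 9.2 0 13.8 0 0 0; 0 9.2 0 13.8 0 0 0; 0 9.2 0 13.8 0 0 0; 0 9.2 0 13.8 0 0 0; 0 9.2 0 13.8 0 0 0; 0 0 0 0 0 0 0")

```text
time_s: 9.05
position: [0.6125, 0.0355, 0.0754]
tool_rot: [[0.565, 0.113, 0.817], [0.066, -0.994, 0.092], [0.822, 0.002, -0.569]]
ft_force: [-0.1, -0.5, -0.5]
grip_width: 0.0231
gripper_force: 39.6
```

Request:
servo_tool(deltas="0 9.2 0 13.8 0 0 0; 0 9.2 0 13.8 0 0 0; 0 9.2 0 13.8 0 0 0; 0 9.2 0 13.8 0 0 0; 0 9.2 0 13.8 0 0 0; 0 8 0 12 0 0 0; 0 0 0 0 0 0 0; 0 0 0 0 0 0 0")

```text
time_s: 9.72
position: [0.7059, 0.0465, 0.0714]
tool_rot: [[0.57, 0.113, 0.814], [0.065, -0.994, 0.092], [0.819, 0.0, -0.573]]
ft_force: [0.4, 0.3, -1.8]
grip_width: 0.0227
gripper_force: 39.6
```

```bash
python3 g.py .7147 .0472 .047 6.5 35;python3 - <<'E'
from h import *
s=env.get_image("scene");t=env.get_image("top")
a=cv2.resize(s["img"][80:280,190:457],(400,300));b=cv2.resize(t["img"][105:205,235:368],(400,300))
cv2.imwrite("pics/g4.png",np.hstack([a,b])[...,::-1])
E
```

```text
t 9.7167 pos [0.706 0.047 0.071] F [ 0.389  0.283 -1.822] w 0.02270962479424088 q [-11.054  38.201 101.12  131.585  19.248 -53.505]
shift mm now-axes [-14.903   0.3    21.19 ] goal-axes [-14.897   0.311  21.193] rotvec [ 0.001 -0.     0.   ]
```

View pics/g4.png

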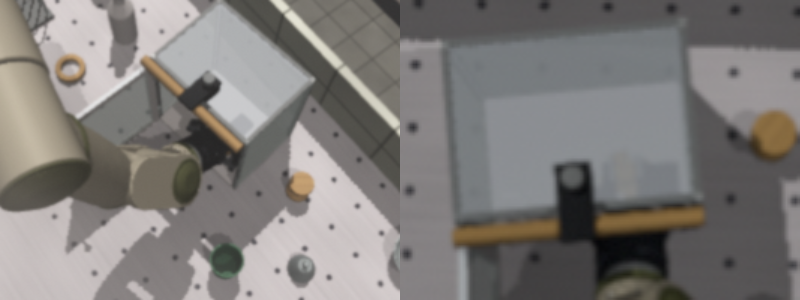

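The knot is through the doorway, visible through the roof at crop (627,180). Now I lower it.

Request:
servo_tool(deltas="0 -3.7 0 2.6 0 0 0; 0 -3.7 0 2.6 0 0 0; 0 -3.7 0 2.6 0 0 0; 0 -3.7 0 2.6 0 0 0; 0 0 0 0 0 0 0; 0 0 0 0 0 0 0")

```text
time_s: 10.32
position: [0.7065, 0.0465, 0.0522]
tool_rot: [[0.571, 0.112, 0.813], [0.064, -0.994, 0.092], [0.819, -0.0, -0.574]]
ft_force: [0.2, 0.4, -0.6]
grip_width: 0.0229
gripper_force: 39.6
```

Request:
servo_tool(deltas="0 -1.6 0 1.1 0 0 0; 0 -1.6 0 1.1 0 0 0; 0 0 0 0 0 0 0; 0 0 0 0 0 0 0")

```text
time_s: 10.65
position: [0.7066, 0.0465, 0.0489]
tool_rot: [[0.57, 0.113, 0.814], [0.065, -0.994, 0.092], [0.819, -0.0, -0.574]]
ft_force: [-0.3, 0.5, -1.0]
grip_width: 0.0228
gripper_force: 39.6
```

Request:
servo_tool(deltas="0 -0.8 0 0.6 0 0 0; 0 0 0 0 0 0 0; 0 0 0 0 0 0 0; 0 0 0 0 0 0 0")

```text
time_s: 10.98
position: [0.7066, 0.0465, 0.0479]
tool_rot: [[0.57, 0.113, 0.814], [0.065, -0.994, 0.092], [0.819, 0.0, -0.573]]
ft_force: [0.8, 0.8, -1.2]
grip_width: 0.0232
gripper_force: 39.6
```

Request:
servo_tool(deltas="0 -0.8 0 0.6 0 0 0; 0 0 0 0 0 0 0; 0 0 0 0 0 0 0; 0 0 0 0 0 0 0")

```text
time_s: 11.32
position: [0.7066, 0.0466, 0.0469]
tool_rot: [[0.57, 0.113, 0.814], [0.065, -0.994, 0.092], [0.819, -0.0, -0.574]]
ft_force: [-0.3, -0.2, -1.5]
grip_width: 0.0231
gripper_force: 39.6
```

Request:
servo_tool(deltas="0 -0.8 0 0.6 0 0 0; 0 0 0 0 0 0 0; 0 0 0 0 0 0 0; 0 0 0 0 0 0 0")

```text
time_s: 11.65
position: [0.7071, 0.0465, 0.0469]
tool_rot: [[0.568, 0.113, 0.815], [0.064, -0.994, 0.092], [0.82, 0.0, -0.572]]
ft_force: [-4.3, -0.4, 5.9]
grip_width: 0.0226
gripper_force: 40.1
```

Request:
servo_tool(deltas="0 -0.8 0 0.6 0 0 0; 0 0 0 0 0 0 0; 0 0 0 0 0 0 0; 0 0 0 0 0 0 0")

```text
time_s: 11.98
position: [0.7074, 0.0465, 0.0468]
tool_rot: [[0.567, 0.113, 0.816], [0.064, -0.994, 0.092], [0.821, 0.0, -0.57]]
ft_force: [-5.8, -1.8, 11.2]
grip_width: 0.0231
gripper_force: 40.6
```

Floor contact at TCP z = 0.047. I ease off 1.5 mm, then release.

Request:
servo_tool(deltas="0 1.3 0 -0.9 0 0 0; 0 0 0 0 0 0 0; 0 0 0 0 0 0 0; 0.15 0 0 0 0 0 0; 0.3 0 0 0 0 0 0; 0.5 0 0 0 0 0 0; 0.65 0 0 0 0 0 0; 0.65 0 0 0 0 0 0")

```text
time_s: 12.65
position: [0.7067, 0.0466, 0.0461]
tool_rot: [[0.57, 0.113, 0.814], [0.065, -0.994, 0.092], [0.819, -0.0, -0.574]]
ft_force: [0.9, 0.4, -0.1]
grip_width: 0.0556
gripper_force: 0.0
```

Request:
servo_tool(deltas="0.65 0 0 0 0 0 0; 0.65 0 0 0 0 0 0; 0.65 0 0 0 0 0 0; 0.65 0 0 0 0 0 0")

```text
time_s: 12.98
position: [0.7067, 0.0466, 0.0464]
tool_rot: [[0.57, 0.113, 0.814], [0.065, -0.994, 0.092], [0.819, -0.0, -0.574]]
ft_force: [0.5, -0.6, -0.5]
grip_width: 0.0558
gripper_force: 0.0
```

Request:
servo_tool(deltas="0.65 0 0 -5 0 0 0; 0.65 0 0 -10 0 0 0; 0.65 0 0 -15 0 0 0; 0.65 0 0 -15 0 0 0; 0.65 -6 0 -12 0 0 0; 0.65 -9.2 0 -13.8 0 0 0; 0.65 -9.2 0 -13.8 0 0 0; 0.65 -9.2 0 -13.8 0 0 0")

```text
time_s: 13.65
position: [0.6061, 0.0353, 0.0761]
tool_rot: [[0.569, 0.113, 0.814], [0.065, -0.994, 0.092], [0.819, 0.0, -0.573]]
ft_force: [0.3, 0.3, -0.7]
grip_width: 0.0556
gripper_force: 0.0
```

Request:
servo_tool(deltas="0.65 -9.2 0 -13.8 0 0 0; 0.65 -9.2 0 -13.8 0 0 0; 0.65 -9.2 0 -13.8 0 0 0; 0.65 -9.2 0 -13.8 0 0 0; 0.65 -9.2 0 -13.8 0 0 0; 0.65 -9.2 0 -13.8 0 0 0; 0 0 0 0 0 0 0; 0 0 0 0 0 0 0")

```text
time_s: 14.32
position: [0.5083, 0.0239, 0.078]
tool_rot: [[0.57, 0.112, 0.814], [0.064, -0.994, 0.091], [0.819, -0.0, -0.573]]
ft_force: [0.5, -0.0, 0.0]
grip_width: 0.0325
gripper_force: 0.0
```

```bash
python3 g.py .5 .0 .35 6.5 35;python3 - <<'E'
from h import *
s=env.get_image("scene");t=env.get_image("top")
a=cv2.resize(s["img"][80:280,190:457],(400,300));b=cv2.resize(t["img"][105:205,235:368],(400,300))
cv2.imwrite("pics/g5.png",np.hstack([a,b])[...,::-1])
for n,p in(("s",s),("t",t)):print(n,[(np.round(r["uv"],1),round(r["conf"],2),at_z(p,r["uv"],.008)) for r in env.spot_point("knot",p)])
E
```

```text
t 14.3167 pos [0.508 0.024 0.078] F [ 0.506 -0.047  0.021] w 0.032463563081525745 q [-23.104  30.826 132.911 142.386  41.395 -77.947]
shift mm now-axes [ 216.539   22.759 -164.904] goal-axes [ 216.494   22.782 -164.96 ] rotvec [ 0.001 -0.    -0.001]
s [(array([405.3, 347.7]), 0.86, array([ 0.50415375, -0.47017789,  0.008     ])), (array([404.1, 293.7]), 0.85, array([ 0.60146717, -0.35527164,  0.008     ])), (array([326.8, 338.5]), 0.63, array([ 0.34242356, -0.31279475,  0.008     ])), (array([340.9, 177.4]), 0.51, array([0.6845329 , 0.04910103, 0.008     ]))]
t [(array([453.3, 221.8]), 0.77, array([ 0.50764874, -0.45613989,  0.008     ])), (array([427. , 197.1]), 0.62, array([ 0.59108183, -0.36258098,  0.008     ])), (array([407.2, 270.8]), 0.6, array([ 0.33521109, -0.29789735,  0.008     ]))]
```

View pics/g5.png

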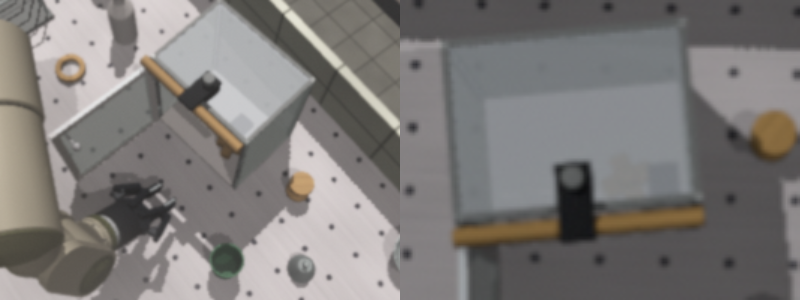

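The knot stands inside: top crop (627,175), and in the scene image under the perch at crop (227,148). The fingers came away clean. Next I rise, point the tool down and go over the door to its outer side.

Request:
servo_tool(deltas="0 19.3 0 -22.6 0 0 0; 0 19.3 0 -22.6 0 0 0; 0 19.3 0 -22.6 0 0 0; 0 19.3 0 -22.6 0 0 0; 0 19.3 0 -22.6 0 0 0; 0 19.3 0 -22.6 0 0 0; 0 19.3 0 -22.6 0 0 0; 0 19.3 0 -22.6 0 0 0")

```text
time_s: 15.18
position: [0.4628, 0.0214, 0.2647]
tool_rot: [[0.564, 0.126, 0.816], [0.063, -0.992, 0.109], [0.823, -0.01, -0.567]]
ft_force: [-0.4, 0.1, -0.0]
grip_width: -0.0002
gripper_force: 0.0
```

Request:
servo_tool(deltas="0 0 0 0 0 -0.12 0; 0 0 0 0 0 -0.12 0; 0 0 0 0 0 -0.12 0; 0 0 0 0 0 -0.12 0; 0 0 0 0 0 -0.12 0; 0 0 0 0 0 -0.12 0; 0 0 0 0 0 -0.12 0; 0 0 0 0 0 -0.12 0")

```text
time_s: 15.85
position: [0.4648, 0.0277, 0.2642]
tool_rot: [[0.975, 0.15, 0.165], [0.143, -0.988, 0.048], [0.17, -0.023, -0.985]]
ft_force: [-0.2, -0.2, -0.7]
grip_width: 0.0
gripper_force: 0.0
```

```bash
python3 g.py .43 .26 .31 6.5 90
```

```text
t 15.85 pos [0.465 0.028 0.264] F [-0.232 -0.189 -0.686] w 2.9291958915218546e-05 q [-14.064   7.518  89.439   5.163  74.563  66.441]
shift mm now-axes [   7.209 -235.876  -39.687] goal-axes [  -8.262 -234.724  -45.834] rotvec [-0.026 -0.17   0.035]
```

Request:
servo_tool(deltas="0 0 0 -20 0 -0.085 0.018; 0 0 0 -20 0 -0.085 0.017; 0 0 -10 -8 0 0 0; 0 -2 -28 0 0 0 0; 0 -2 -28 0 0 0 0; 0 -2 -28 0 0 0 0; 0 -2 -28 0 0 0 0; 0 -2 -28 0 0 0 0")

```text
time_s: 16.52
position: [0.4313, 0.1753, 0.3148]
tool_rot: [[0.993, 0.116, 0.003], [0.116, -0.993, 0.03], [0.006, -0.03, -1.0]]
ft_force: [0.9, 0.1, -0.2]
grip_width: -0.0002
gripper_force: 0.0
```

Request:
servo_tool(deltas="0 0 -28 0 0 0 0; 0 0 -28 0 0 0 0; 0 0 -20 0 0 0 0; 0 0 -10 0 0 0 0; 0 0 0 0 0 0 0; 0 0 0 0 0 0 0")

```text
time_s: 17.02
position: [0.422, 0.2587, 0.3172]
tool_rot: [[0.993, 0.117, 0.001], [0.117, -0.993, 0.029], [0.004, -0.029, -1.0]]
ft_force: [-0.7, -0.8, -0.1]
grip_width: 0.0001
gripper_force: 0.0
```

```bash
python3 g.py .436 .26 .195 6.5 90
```

```text
t 17.0167 pos [0.422 0.259 0.317] F [-0.742 -0.756 -0.055] w 6.628270566277103e-05 q [ 16.925  12.874  73.257   1.583  93.326 100.327]
shift mm now-axes [ 13.496   3.83  122.212] goal-axes [ 14.034   0.259 122.211] rotvec [-0.029 -0.004  0.003]
```

Request:
servo_tool(deltas="0 1.7 0 15 -0.01 0 0; 0 1.7 0 15 -0.01 0 0; 0 1.7 0 15 -0.009 0 0; 0 1.7 0 15 0 0 0; 0 1.7 0 15 0 0 0; 0 1.7 0 15 0 0 0; 0 1.7 0 15 0 0 0; 0 1.7 0 15 0 0 0")

```text
time_s: 17.68
position: [0.4366, 0.2598, 0.1968]
tool_rot: [[0.993, 0.114, 0.004], [0.114, -0.993, 0.0], [0.005, 0.0, -1.0]]
ft_force: [0.0, -0.5, -0.1]
grip_width: 0.0002
gripper_force: 0.0
```

Request:
servo_tool(deltas="0 -1 7 0 0 0 0; 0 -1 7 0 0 0 0; 0 -1 7 0 0 0 0; 0 -1 6 0 0 0 0; 0 -1 6 0 0 0 0; 0 -1 6 0 0 0 0; 0 0 5 0 0 0 0; 0 0 5 0 0 0 0")

```text
time_s: 18.35
position: [0.4359, 0.2113, 0.1977]
tool_rot: [[0.993, 0.115, 0.004], [0.115, -0.993, 0.0], [0.004, 0.0, -1.0]]
ft_force: [-1.0, 0.2, 0.6]
grip_width: 0.0003
gripper_force: 0.0
```

```bash
python3 g.py .436 .21 .195 6.5 90
```

```text
t 18.35 pos [0.436 0.211 0.198] F [-0.999  0.212  0.557] w 0.0003000746779581321 q [11.838 16.866 87.872 -0.032 75.02  95.219]
shift mm now-axes [-0.06   1.278  2.739] goal-axes [-0.045  1.279  2.739] rotvec [ 0.    -0.004  0.002]
```

Request:
servo_tool(deltas="0 -0.7 7 0 0 0 0; 0 -0.7 7 0 0 0 0; 0 -0.5 7.5 0 0 0 0; 0 0 7.5 0 0 0 0; 0 0.5 7.5 0 0 0 0; 0 0.6 7.5 0 0 0 0; 0 0.6 7.5 0 0 0 0; 0 0.6 7.5 0 0 0 0")

```text
time_s: 19.02
position: [0.4433, 0.1525, 0.1975]
tool_rot: [[0.993, 0.115, 0.004], [0.115, -0.993, 0.0], [0.004, 0.0, -1.0]]
ft_force: [-1.2, 0.2, -0.1]
grip_width: -0.0001
gripper_force: 0.0
```

Request:
servo_tool(deltas="0 1.5 7.3 0 0 0 0; 0 1.8 7.3 0 0 0 0; 0 2 7.3 0 0 0 0; 0 2.1 7.3 0 0 0 0; 0 2.8 6.9 0 0 0 0; 0 3 6.9 0 0 0 0; 0 3.3 6.9 0 0 0 0; 0 3.4 6.8 0 0 0 0")

```text
time_s: 19.68
position: [0.4698, 0.0986, 0.1976]
tool_rot: [[0.993, 0.115, 0.004], [0.115, -0.993, 0.0], [0.004, 0.0, -1.0]]
ft_force: [-0.1, 0.8, 1.1]
grip_width: 0.0001
gripper_force: 0.0
```

Request:
servo_tool(deltas="0 4 6.4 0 0 0 0; 0 4.2 6.3 0 0 0 0; 0 4.3 6.2 0 0 0 0; 0 4.5 6 0 0 0 0; 0 5 5.7 0 0 0 0; 0 5.2 5.5 0 0 0 0; 0 5.4 5.3 0 0 0 0; 0 5.5 5.1 0 0 0 0")

```text
time_s: 20.35
position: [0.5132, 0.057, 0.1977]
tool_rot: [[0.993, 0.116, 0.004], [0.116, -0.993, 0.0], [0.004, 0.0, -1.0]]
ft_force: [-0.5, 0.3, 0.3]
grip_width: -0.0001
gripper_force: 0.0
```

```bash
python3 g.py .5 .06 .195 6.5 90
python3 - <<'E'
from h import *
s=env.get_image("scene");t=env.get_image("top")
a=cv2.resize(s["img"][80:280,190:457],(400,300));b=cv2.resize(t["img"][105:265,225:438],(400,300))
cv2.imwrite("pics/g6.png",np.hstack([a,b])[...,::-1])
E
```

```text
t 20.35 pos [0.513 0.057 0.198] F [-0.452  0.261  0.286] w -0.00010378368992368485 q [-6.838 19.971 83.105  0.034 76.71  76.522]
shift mm now-axes [-12.807  -4.559   2.661] goal-axes [-12.808  -4.528   2.71 ] rotvec [ 0.    -0.004  0.002]
```

View pics/g6.png

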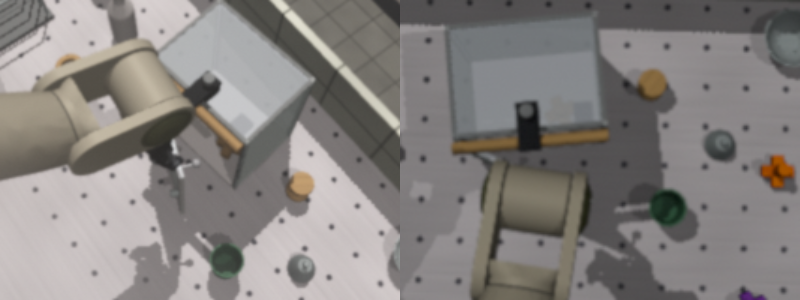

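The door hangs ahead of the fingers at about 35° open (strip at top crop (485,160)). I back off, turn to heading 31° and pitch 35°, then finish low with the fingertips under the perch.

Request:
servo_tool(deltas="0 -20 0 0 0 0 0; 0 -25 0 0 0 0 0; 0 -25 0 0 0 0 0; 0 0 0 0 0 0 -0.109; 0 0 0 0 0 0 -0.109; 0 0 0 0 0 0 -0.109; 0 0 0 0 0 0 -0.109; 0 0 0 0 0 0 0")

```text
time_s: 21.12
position: [0.4429, 0.0495, 0.1975]
tool_rot: [[0.849, 0.528, 0.004], [0.528, -0.849, 0.0], [0.003, 0.002, -1.0]]
ft_force: [-0.1, -0.3, 0.4]
grip_width: -0.0002
gripper_force: 0.0
```

Request:
servo_tool(deltas="0 0 0 0 0 0.12 0; 0 0 0 0 0 0.12 0; 0 0 0 0 0 0.12 0; 0 0 0 0 0 0.12 0; 0 0 0 0 0 0.12 0; 0 0 0 0 0 0.12 0; 0 0 0 0 0 0.12 0; 0 0 0 0 0 0.12 0")

```text
time_s: 21.78
position: [0.442, 0.0517, 0.1965]
tool_rot: [[0.554, 0.53, 0.642], [0.338, -0.848, 0.409], [0.761, -0.009, -0.649]]
ft_force: [0.2, 0.2, -0.8]
grip_width: -0.0
gripper_force: 0.0
```

```bash
python3 g.py .48 .02 .085 31.5 35
python3 - <<'E'
from h import *
np.set_printoptions(precision=4,suppress=True)
for n in("scene","top"):
    p=env.get_image(n)
    for k in("door_edge","door_hinge"):
        print(n,k,[(np.round(r["uv"]),round(r["conf"],2),at_z(p,r["uv"],.12)) for r in env.spot_point(k,p)[:2]])
E
```

```text
t 21.7833 pos [0.442 0.052 0.196] F [ 0.169  0.232 -0.751] w -1.9195029401421495e-05 q [-35.597   5.269 123.905  65.394  50.962 -21.468]
shift mm now-axes [-74.544  48.072  83.708] goal-axes [-82.255  46.874  76.887] rotvec [-0.013  0.095 -0.002]
scene door_edge [(array([310., 215.]), 0.93, array([ 0.5109, -0.0171,  0.12  ])), (array([390., 260.]), 0.53, array([ 0.607 , -0.2526,  0.12  ]))]
scene door_hinge [(array([293., 145.]), 0.94, array([0.6022, 0.19  , 0.12  ]))]
top door_edge [(array([326., 214.]), 0.73, array([ 0.5186, -0.0131,  0.12  ]))]
top door_hinge [(array([260., 186.]), 0.9, array([0.6042, 0.2005, 0.12  ]))]
```

```bash
python3 g.py .49 .045 .085 31.5 35
```

```text
t 22.0833 pos [0.442 0.052 0.196] F [ 0.166  0.69  -0.503] w -0.00022315814549550233 q [-35.33    5.306 123.589  64.737  50.92  -20.81 ]
shift mm now-axes [-59.994  32.471 100.094] goal-axes [-69.859  30.896  94.008] rotvec [-0.016  0.102  0.   ]
```

Request:
servo_tool(deltas="0 0 0 0 0 0.095 0; 0 0 0 0 0 0 0")

```text
time_s: 22.25
position: [0.4417, 0.0526, 0.1953]
tool_rot: [[0.494, 0.536, 0.685], [0.303, -0.844, 0.441], [0.815, -0.01, -0.58]]
ft_force: [-0.9, -0.0, 0.4]
grip_width: -0.0001
gripper_force: 0.0
```

Request:
servo_tool(deltas="0 -8.7 3.9 11.7 0 0 0; 0 -8.7 3.9 11.7 0 0 0; 0 -8.7 3.9 11.7 0 0 0; 0 -8.7 3.9 11.7 0 0 0; 0 -8.7 3.9 11.7 0 0 0; 0 -8.7 3.9 11.7 0 0 0; 0 -8.7 3.9 11.7 0 0 0; 0 -8.7 3.9 11.7 0 0 0")

```text
time_s: 22.92
position: [0.4889, 0.0466, 0.0836]
tool_rot: [[0.497, 0.536, 0.682], [0.303, -0.844, 0.442], [0.813, -0.013, -0.582]]
ft_force: [-0.5, 0.2, 0.8]
grip_width: 0.0001
gripper_force: 0.0
```

Request:
servo_tool(deltas="0 0 0 0 0 0 0; 0 0 0 0 0 0 0")

```text
time_s: 23.08
position: [0.4883, 0.0466, 0.0841]
tool_rot: [[0.497, 0.536, 0.682], [0.303, -0.844, 0.442], [0.813, -0.013, -0.582]]
ft_force: [-0.6, 0.6, 1.6]
grip_width: 0.0002
gripper_force: 0.0
```

```bash
python3 g.py .6175 .041 .085 31.5 35
```

```text
t 23.0833 pos [0.488 0.047 0.084] F [-0.566  0.557  1.646] w 0.00024756331175248246 q [-33.699  29.389 128.943  96.478  48.697 -62.254]
shift mm now-axes [63.232 73.917 85.18 ] goal-axes [62.195 72.265 87.334] rotvec [-0.02   0.011 -0.002]
```

Request:
servo_tool(deltas="0 4 4.3 5.5 0 0 0; 0 4 4.3 5.5 0 0 0; 0 4 4.3 5.5 0 0 0; 0 4 4.3 5.5 0 0 0; 0 4 4.3 5.5 0 0 0; 0 4 4.3 5.5 0 0 0; 0 4 4.3 5.5 0 0 0; 0 4 4.3 5.5 0 0 0")

```text
time_s: 23.75
position: [0.5533, 0.0459, 0.0845]
tool_rot: [[0.496, 0.534, 0.685], [0.303, -0.845, 0.44], [0.814, -0.01, -0.581]]
ft_force: [-0.2, -0.5, 0.0]
grip_width: 0.0001
gripper_force: 0.0
```

Request:
servo_tool(deltas="0 2.5 2.7 3.4 0 0 0; 0 2.5 2.7 3.4 0 0 0; 0 2.5 2.7 3.4 0 0 0; 0 2.5 2.7 3.4 0 0 0; 0 2.5 2.7 3.4 0 0 0; 0 2.5 2.7 3.4 0 0 0; 0 2.5 2.7 3.4 0 0 0; 0 2.5 2.7 3.4 0 0 0")

```text
time_s: 24.42
position: [0.5931, 0.0456, 0.0847]
tool_rot: [[0.496, 0.534, 0.685], [0.303, -0.845, 0.44], [0.814, -0.01, -0.581]]
ft_force: [0.0, -1.0, -0.5]
grip_width: 0.0
gripper_force: 0.2
```

```bash
python3 g.py .624 .043 .085 31.5 35;python3 - <<'E'
from h import *
np.set_printoptions(precision=4,suppress=True)
for n in("scene","top"):
    p=env.get_image(n)
    for k in("door_edge","door_hinge"):
        print(n,k,[(np.round(r["uv"]),round(r["conf"],2),at_z(p,r["uv"],.12)) for r in env.spot_point(k,p)[:2]])
E
```

```text
t 24.4167 pos [0.593 0.046 0.085] F [ 0.005 -0.993 -0.533] w 3.3352343139084355e-05 q [-25.383  32.811 112.576  91.99   43.731 -45.054]
shift mm now-axes [14.809 18.664 19.852] goal-axes [14.617 18.326 20.305] rotvec [-0.017  0.009 -0.   ]
scene door_edge [(array([339., 200.]), 0.98, array([ 0.6029, -0.0342,  0.12  ]))]
scene door_hinge [(array([292., 145.]), 0.74, array([0.5993, 0.1917, 0.12  ]))]
top door_edge [(array([329., 186.]), 0.72, array([ 0.6098, -0.0209,  0.12  ]))]
top door_hinge [(array([259., 188.]), 0.72, array([0.5967, 0.2044, 0.12  ]))]
```

Request:
servo_tool(deltas="0 1 1.1 1.4 0 0 0; 0 1 1.1 1.4 0 0 0; 0 1 1.1 1.4 0 0 0; 0 1 1.1 1.4 0 0 0; 0 1 1.1 1.4 0 0 0; 0 1 1.1 1.4 0 0 0; 0 0 0 0 0 0 0")

```text
time_s: 25.3
position: [0.6045, 0.0457, 0.0844]
tool_rot: [[0.496, 0.535, 0.684], [0.304, -0.845, 0.44], [0.813, -0.011, -0.582]]
ft_force: [-5.8, -2.0, 2.3]
grip_width: -0.0001
gripper_force: 3.2
```

Request:
servo_tool(deltas="0 1 1.1 1.4 0 0 0; 0 1 1.1 1.4 0 0 0; 0 1 1.1 1.4 0 0 0; 0 0 0 0 0 0 0")

```text
time_s: 25.63
position: [0.6116, 0.0454, 0.0848]
tool_rot: [[0.495, 0.534, 0.685], [0.304, -0.845, 0.44], [0.814, -0.01, -0.581]]
ft_force: [0.0, 0.1, 0.1]
grip_width: -0.0003
gripper_force: 0.0
```

Request:
servo_tool(deltas="0 1 1.1 1.4 0 0 0; 0 1 1.1 1.4 0 0 0; 0 0 0 0 0 0 0")

```text
time_s: 25.88
position: [0.6144, 0.0457, 0.0843]
tool_rot: [[0.497, 0.535, 0.684], [0.304, -0.845, 0.44], [0.813, -0.011, -0.582]]
ft_force: [-10.5, -3.9, 4.4]
grip_width: -0.0001
gripper_force: 5.6
```

Request:
servo_tool(deltas="0 1 1.1 1.4 0 0 0; 0 1 1.1 1.4 0 0 0; 0 0 0 0 0 0 0")

```text
time_s: 26.13
position: [0.6156, 0.0459, 0.0839]
tool_rot: [[0.499, 0.535, 0.682], [0.303, -0.845, 0.441], [0.812, -0.014, -0.584]]
ft_force: [-41.0, -15.3, 18.8]
grip_width: 0.0
gripper_force: 20.8
```

Hard stop reached past the hump, so the door is home. I back away.

Request:
servo_tool(deltas="0 -2 -2.1 -2.7 0 0 0; 0 -4 -4.3 -5.5 0 0 0; 0 -6 -6.4 -8.2 0 0 0; 0 -10 -10.7 -13.7 0 0 0; 0 -10 -10.7 -13.7 0 0 0; 0 -10 -10.7 -13.7 0 0 0; 0 -10 -10.7 -13.7 0 0 0; 0 -10 -10.7 -13.7 0 0 0")

```text
time_s: 26.8
position: [0.4942, 0.0454, 0.0843]
tool_rot: [[0.495, 0.534, 0.685], [0.304, -0.845, 0.44], [0.814, -0.009, -0.581]]
ft_force: [-0.2, -0.4, -0.0]
grip_width: 0.0003
gripper_force: 0.0
```

Request:
servo_tool(deltas="0 -5 0 -18 0 0 0; 0 -5 0 -18 0 0 0; 0 0 0 -18 0 0 0; 0 0 0 -18 0 0 0; 0 0 0 0 0 0 0; 0 0 0 0 0 0 0")

```text
time_s: 27.3
position: [0.441, 0.0099, 0.1181]
tool_rot: [[0.495, 0.533, 0.687], [0.304, -0.846, 0.438], [0.814, -0.008, -0.581]]
ft_force: [0.6, 1.5, 0.2]
grip_width: 0.0
gripper_force: 0.0
```

```bash
python3 g.py .5 .06 .195 6.5 90
python3 - <<'E'
from h import *
np.set_printoptions(precision=4,suppress=True)
s=env.get_image("scene");t=env.get_image("top")
a=cv2.resize(s["img"][80:280,190:457],(400,300));b=cv2.resize(t["img"][105:205,235:368],(400,300))
cv2.imwrite("pics/g7.png",np.hstack([a,b])[...,::-1])
for n,p in(("s",s),("t",t)):
    for k in("door_edge","door_hinge","knot","cup","bell","spool","mister","woodring"):
        print(n,k,[(np.round(r["uv"]),round(r["conf"],2)) for r in env.spot_point(k,p)[:4]])
E
```

```text
t 27.3 pos [0.441 0.01  0.118] F [0.594 1.469 0.186] w 1.6992613303333306e-05 q [-45.75   21.865 132.64   82.816  53.466 -57.783]
shift mm now-axes [107.03  -11.664  17.791] goal-axes [ 64.277 -43.148 -76.908] rotvec [-0.221 -0.933  0.41 ]
s door_edge [(array([345., 200.]), 0.57)]
s door_hinge [(array([291., 144.]), 0.88), (array([388., 207.]), 0.35)]
s knot [(array([404., 345.]), 0.83), (array([327., 340.]), 0.7), (array([401., 294.]), 0.62), (array([337., 258.]), 0.16)]
s cup [(array([339., 257.]), 0.98)]
s bell [(array([388., 258.]), 0.49)]
s spool [(array([386., 208.]), 0.76)]
s mister [(array([272., 104.]), 0.95)]
s woodring []
t door_edge [(array([331., 178.]), 0.72)]
t door_hinge [(array([258., 184.]), 0.71)]
t knot [(array([454., 220.]), 0.74), (array([409., 270.]), 0.52), (array([426., 198.]), 0.45)]
t cup [(array([362., 215.]), 0.68)]
t bell [(array([396., 180.]), 0.62)]
t spool [(array([361., 151.]), 0.65)]
t mister [(array([200., 168.]), 0.69)]
t woodring [(array([204., 209.]), 0.71)]
```

View pics/g7.png

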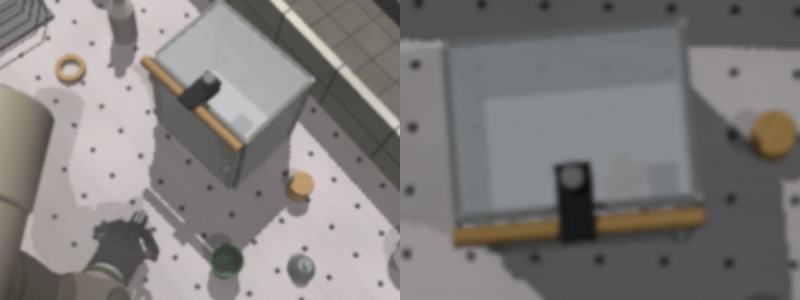

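The door lies flush under the perch, with the knob at top crop (683,235). The knot stands inside at (627,172), and the bystanders are where they were. Handing in.

```bash
python3 -c "
from rig import env
print(env.close_job())"
```

```text
the job is handed in; nothing more can be done
None
```

The pine knot toy is standing in the cube, lowered to the floor before release, and the door is shut past its catch and stayed closed after I backed off. The last images show the bystanders where they were, and I handed the job in at about 27 s. When the door reached its stop, the wrist force read about 48 N for a moment, with only the fingertips in contact.

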